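Brush out the clamped sample bottle

TASK

Swing the steel hold-down ring right down onto the mouth of the open amber bottle, so that the bottle cannot ride up. Then take the bottle brush from its fork stand and scrub the inside of the bottle with three full strokes, each one down until you feel the brush press on the bottle's floor and up again until the bristles fill the neck; press firmly (about 8 N) but never force it. Hang the brush back in its fork and leave the ring down on the bottle, without disturbing the things around.

Things in the scene. Friction and masses are not known exactly. Their poses are not given: they have to be found in the camera images.
- bottle: open amber bottle, opaque, 61 mm body, 124 mm tall, 50 g, standing loose in the holder; origin at the centre of its underside, z up. Inner floor 6 mm above the origin; inside radius 25 mm up to 76 mm, shoulder narrowing up to 100 mm, neck of inside radius 18 mm from 100 mm to the mouth at 124 mm. Unless the ring holds it, the brush drags it up
- holder: fixed bottle holder: grey base 150 x 90 x 12 mm, 18 mm high aluminium collar round the bottle's foot, two hinge cheeks (154 mm high) 75 mm along its +x; origin under the bottle's axis at table height, z up. The ring's thumb tab points along its -x when the ring is down. The bottle's underside rests 12 mm above the origin
- hold_down (a joint): hinge of the flat steel hold-down ring, rad: 0 = level (1.5 mm above the mouth's rim; it lands on the rim at about -0.02), grows as the ring is raised, up to 1.3; a stiff friction hinge (about 0.9 N m) that stays where it is left
- ring_hinge (a point): the hinge pin's middle, 142 mm above the table; the pin runs along the holder's y
- ring_tab (a point): top face of the ring's thumb tab (34 mm long, 30 mm wide, 6 mm thick), 120 mm from the hinge pin; x points to the hinge, z out of the top face. The ring itself, 65 mm outside, 38 mm inside, 7 mm thick, lies 75 mm from the pin; when down its top is 144 mm above the table
- brush: bottle brush hanging by its steel collar (27 mm across, 5 mm thick); 18 mm wooden handle above it, up to 82 mm; below, a 6 mm wire with springy bristles 56 mm across and a rubber tip that gives 4 mm. The wire sits fast in the handle, drawn out unequally: tip 138 to 158 mm below the origin, bristles 7 to 65 mm above the tip. Neck drag up to 8 N. Origin: collar's underside, z to the handle
- stand: fixed brush stand: grey base 125 x 90 x 10 mm, post 174 mm high 49 to 63 mm along its +x, fork reaching forward along its -x; origin at table height under the hanging brush, z up. Fork top 172 mm up; slot 16 mm wide, open to -x, closed 22 mm behind the origin; upturned tips 19 to 24 mm before the origin rise 4 mm above the fork. The brush's collar rests on the fork
- bottle_cap: loose brown screw cap of the bottle, 53 mm wide, 22 mm high, lying on the table: a bystander; origin at the centre of its underside
- sample_vial: small capped glass vial, 28 mm wide, 58 mm tall, standing between holder and stand: a bystander; origin at the centre of its underside
- full_bottle: capped amber bottle, 61 mm wide, 129 mm tall, standing at the back: a bystander; origin at the centre of its underside

How it is judged:
By the outcome, as a careful person would: the job done as asked, in the order asked, and still so for the second after the job is handed in, with the robot touching nothing.
It also fails if it takes over 72 s, if anything falls off the work surface, if the arm or the gripper's body presses on something with over 40 N, if the wrist force passes 120 N, or if a joint passes its speed limit or range.

ROBOT

A 6-joint arm with a two-finger parallel gripper is mounted at the origin on a cart in front of the work surface, level with it; the furniture and walls round the work are solid. World frame = base frame: x ahead of the robot, y to its left, z up, the work surface at z = 0. Lengths are in mm, angles in rad, forces in N, time in s.
With the tool pointing down it reaches from about 400 to 825 mm from the base axis. Payload 7 kg.
Tool frame: the origin (TCP) lies at the very end of the fingers, on their centre line; the grasp point (between the pads) lies 19 mm behind it; z points along the fingers, y is the line along which they close (so a half turn about z gives the same grasp; the last joint's range is limited). The gripper opens to 85 mm and grips with 20 to 120 N. Pads are 22 mm wide; open, the fingers measure 114 mm over their backs; the gripper's body (76 mm by 85 mm) begins 54 mm behind the grasp point. The pads swing forward as they close: fully open they stand 13 mm farther back than shut.
Start: joints at [1.622, 0.359, 0.012, 0, -1.224, -0.288], TCP at [158.361, 656.138, 231.302] pointing down, gripper open.
Joint ranges: [-3.07, 3.07], [-1.43, 2.12], [-1.02, 1.25], [-3.03, 1.67], [-3.05, -0], [-3.03, 3.03]. Speed limits (rad/s): [2.39, 2.39, 3.01, 3.14, 3.14, 3.14].

INTERFACE

Orientations are given as a rotation vector (axis times angle).
In Python, from plant import manip gives the robot as it stands. The module is installed in compiled form; this text tells all that it offers.
- The arm moves only by the tool move_arm, never from a script. Its argument "steps" is a list that holds one entry, the list of rows, each a list of 6 numbers: the shift along the tool's x, y, z in units of 15 cm (1.0 is 15 cm), then the turn, a rotation vector about the tool's x, y, z in units of 90 degrees (1.0 is 90 degrees). A call has 1 to 5 rows; each row shifts and turns the commanded pose from where the row before left it, along the tool's axes as they then stand; what a row does not reach is not made up. A row lasts 1/8 s, in which the tool goes at most 62.5 mm and 10.7 degrees, less where a joint would pass 70% of its speed; a pose out of reach is approached as far as the arm can. A call with a number of a shift or a turn outside -1 to 1 is refused whole. A call with a gripper value outside its range is refused whole. "grip" is the closure, from -1 (fully open) to 1 (shut), set as the call begins (left out, the last holds). The fingers move at their own pace and stop on an object; "newtons" is the grip in N (left out, the last holds). Time passes only in rows, so rows that do not move let the fingers close. It gives the time, the measured TCP pose, the force, the opening and the grip force at its end, in the units of the state.
- manip.observe(): the state, without advancing time (a new reading comes with each control period).
- manip.read_camera(name): name is "scene" or "side" or "wrist"; returns a dict with "img" (480x640x3 uint8, blue, green, red), "fx", "fy", "cx", "cy" (pixels), "origin" and "orientation" of the camera in the world. Camera axes: x right, y up, looking along -z (the intrinsics and any distortion apply to the point x, -y, -z); pixel columns grow to the right and rows downward; lengths in mm; the calibration is good to about 2 mm. A picture is of the moment at which its call begins. There is no depth.
- manip.sign_off(): hands the job in; it is judged then, once.
The state is a dict: "t": time; "joints": joint angles; "joint_vel": joint speeds; "effort": joint torques, N m; "tcp_pos": TCP position; "orientation": TCP orientation; "wrist_force": force on the tool from outside, world axes, zero at the start; "wrist_torque": the same for the moment, N m; "finger_gap": finger opening in mm; "gripper_force": force on a finger pad.
Only numpy, scipy, OpenCV 4.12 (cv2) and the standard library are available. Lean on these libraries where they do the work, as an engineer would, in place of code of your own. Each camera call takes 0.05 s, during which the arm holds its last target. There are 200 camera calls.

## Working session

There is one attempt and no reset: what is moved stays moved. The work goes in short steps, Python scripts to look and compute and a tool call to move; the robot and the scene stay as the last step left them, time stands still between calls to the robot, and variables do not carry over. Pictures are saved under pics/ and viewed, at most 10 in all, crops included, and the job is handed in when it is done.

Besides the shell and the picture viewer there is one more tool, called after "Call:" by a JSON object that holds its "fn" and its "kwargs". move_arm: Moves the arm, as the interface text tells. Shifts and turns lie within -1 to 1; 1 stands for 15 cm of shift or 90 degrees of turn. Its arguments: {"type":"object","properties":{"steps":{"type":"array"},"grip":{"type":"number"},"newtons":{"type":"number"}},"required":["steps"]}

```bash
mkdir -p pics
cat > h.py <<'E'
import numpy as np, cv2
from scipy.spatial.transform import Rotation as R
from plant import manip
def cam(n,save=None):
    c=manip.read_camera(n)
    if save: cv2.imwrite('pics/'+save,c['img'])
    return c
def rot(c):
    o=np.array(c['orientation'],float)
    return o if o.shape==(3,3) else (R.from_rotvec(o).as_matrix() if o.size==3 else R.from_quat(o).as_matrix())
def ray(c,u,v):
    d=np.array([(u-c['cx'])/c['fx'],-(v-c['cy'])/c['fy'],-1.])
    return np.array(c['origin'],float),rot(c)@d
def onz(c,u,v,z):
    o,d=ray(c,u,v); return o+d*(z-o[2])/d[2]
def proj(c,p):
    q=rot(c).T@(np.array(p,float)-np.array(c['origin'],float))
    return c['cx']+c['fx']*q[0]/-q[2], c['cy']+c['fy']*q[1]/q[2]
def tri(c1,p1,c2,p2):
    o1,d1=ray(c1,*p1);o2,d2=ray(c2,*p2)
    d1=d1/np.linalg.norm(d1);d2=d2/np.linalg.norm(d2)
    s=np.linalg.lstsq(np.stack([d1,-d2],1),o2-o1,rcond=None)[0]
    a=o1+s[0]*d1;b=o2+s[1]*d2
    return (a+b)/2,np.linalg.norm(a-b)
E
python3 - <<'E'
from h import *
for n in('scene','side','wrist'):
    c=cam(n,n+'0.png'); print(n,{k:(v if k!='img' else 0) for k,v in c.items()})
print(manip.observe())
E
```

```text
scene {'img': 0, 'fx': 446.4678116487252, 'fy': 446.4678116487252, 'cx': 319.4061696227225, 'cy': 238.50820339931784, 'origin': array([128.26428835, 503.19258616, 604.87150935]), 'orientation': array([ 0.40926402, -1.17005493, -2.17392536])}
side {'img': 0, 'fx': 515.461615501588, 'fy': 515.461615501588, 'cx': 320.79415956911294, 'cy': 244.38785139821874, 'origin': array([249.70987133, 637.35268303, 505.77558225]), 'orientation': array([ 0.3499368 , -1.43934298, -2.32516948])}
wrist {'img': 0, 'fx': 371.8186093731814, 'fy': 371.8186093731814, 'cx': 314.1003733357899, 'cy': 241.2815404456266, 'origin': array([229.91207621, 639.46341296, 372.3197611 ]), 'orientation': array([-0.21033622,  0.26551445, -1.79238695])}
{'t': 0.15, 'joints': array([ 1.62205397e+00,  3.59231926e-01,  1.12488078e-02, -2.49006638e-04,
       -1.22411056e+00, -2.88131193e-01]), 'joint_vel': array([-1.50508106e-04, -3.17315407e-03,  1.27426317e-03,  2.14195096e-03,
        1.19133424e-05,  1.32001863e-03]), 'effort': array([-1.90739088e-04, -5.83877349e+01,  2.93649030e+01,  6.94044292e+00,
       -4.28827989e-03, -5.11140229e-06]), 'tcp_pos': array([158.32143831, 655.78092613, 230.56480461]), 'orientation': array([ 3.11825966e+00, -3.71187217e-01, -1.83322024e-05]), 'wrist_force': array([ 0.52112438, -0.07770224,  0.46928177]), 'wrist_torque': array([ 0.00636817,  0.02378686, -0.01602971]), 'gripper_force': 0.0, 'finger_gap': 85.00657340280051}
```

View pics/scene0.png

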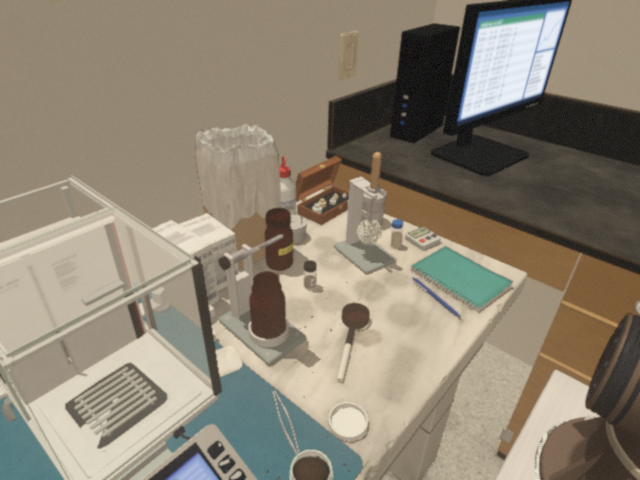

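View pics/side0.png

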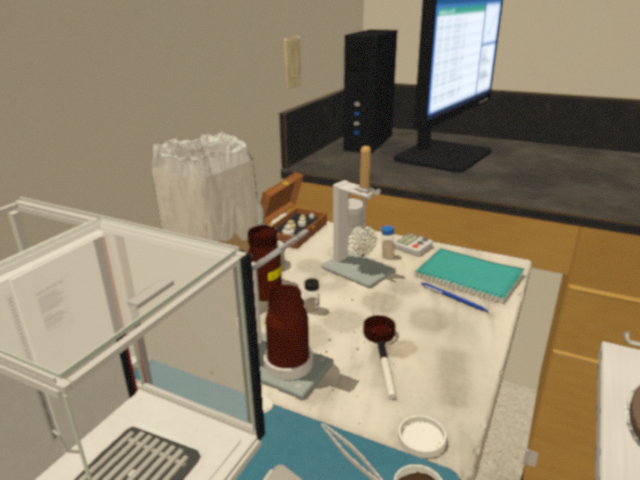

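The scene view shows the holder with its bottle (268,310), the raised ring (~262,250), the stand and brush (370,210), and the cap at (355,317). The side view shows the same things: bottle (287,325), stand (350,220). Next I'll enlarge both.

Run:
```python
from h import *
a=cv2.imread('pics/scene0.png')[140:365,205:405]; b=cv2.imread('pics/side0.png')[140:395,225:405]
a=cv2.resize(a,None,fx=2,fy=2,interpolation=cv2.INTER_CUBIC); b=cv2.resize(b,None,fx=2,fy=2,interpolation=cv2.INTER_CUBIC)
m=np.zeros((510,770,3),np.uint8); m[:450,:400]=a; m[:510,410:770]=b
cv2.imwrite('pics/m1.png',m)
c=cam('scene');s=cam('side')
print(rot(c)@[0,0,-1],rot(s)@[0,0,-1],rot(cam('wrist'))@[0,0,-1])
print('bottle foot',onz(c,268,335,12),onz(s,288,370,12),'stand base',onz(c,364,256,10),onz(s,358,270,10))
print('cap',onz(c,355,310,22),onz(s,380,326,22),'vial',onz(c,310,264,58),onz(s,312,284,58))
```

```text
[ 0.53498381 -0.63462202 -0.55771607] [ 0.40219992 -0.80083666 -0.44372951] [-0.28249906  0.06789831 -0.95686159]
bottle foot [560.81997295 125.83214126  12.        ] [558.16148438 133.68651721  12.        ] stand base [ 578.23292568 -189.00153884   10.        ] [ 582.40988682 -186.84526786   10.        ]
cap [478.56535752 -22.75710603  22.        ] [471.81845818 -12.51185663  22.        ] vial [606.13483246 -36.36742484  58.        ] [601.85045653 -28.86212532  58.        ]
```

View pics/m1.png

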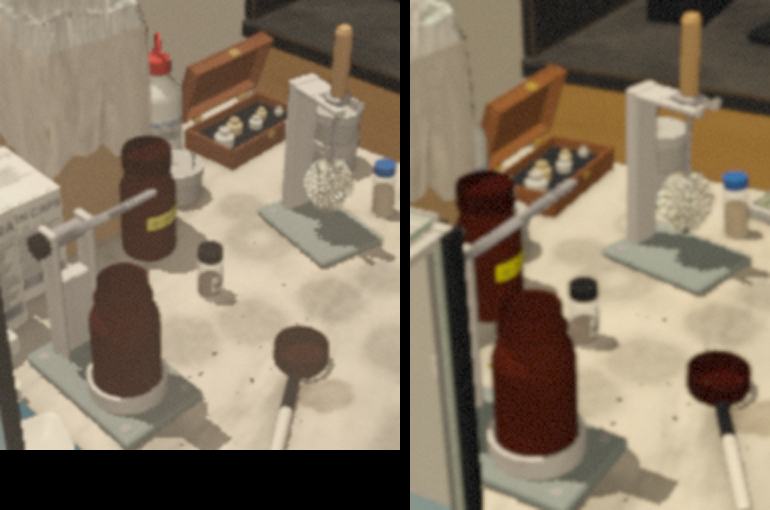

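View pics/wrist0.png

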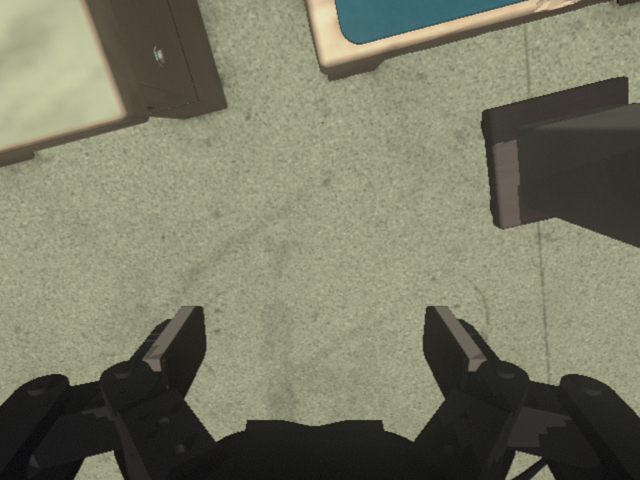

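The montage shows brush handle top at scene (377,155) and side (365,148), and the raised ring as a bar from scene (224,263) to (282,237). The wrist view shows only floor.

Run:
```python
from h import *
c=cam('scene');s=cam('side')
P=dict(handle=((377,155),(365.5,148.5)),forktip=((383.5,191.5),(377.5,191)),barR=((282.5,237),(307.5,232.5)),barL=((235,260),(255,267)),
mouth=((266,277.5),(285,290)),cap=((355,310),(380,326)),vial=((310,264),(312,284)),balF=((197,262),(240,255)),balB=((70,180),(20,203)),foot=((267.5,338),(288,374)),
baseR=((305,335),(330,360)),standN=((366,271.5),(371,286)),standR=((396,260),(400,270)),standL=((335,246),(322,267)),brushtuft=((369,232),(363,240)),fullb=((278,214),(265,233)))
for k,(a,b) in P.items():
    p,e=tri(c,a,s,b); print(k,p.round(0),round(e,1))
for q in((110,480),(340,478),(218,395),(155,230)): print(q,onz(c,*q,0).round())
```

```text
handle [ 581. -204.  250.] 0.3
forktip [ 557. -208.  173.] 3.3
barR [535. 107. 226.] 1.1
barL [577. 169. 195.] 0.3
mouth [566. 118. 137.] 0.1
cap [479. -26.  15.] 7.3
vial [610. -42.  51.] 3.8
balF [529. 262. 267.] 0.4
balB [847. 273. 274.] 1.6
foot [567. 121.  -7.] 3.7
baseR [521.  71.  -2.] 0.3
standN [ 540. -146.    8.] 3.9
standR [ 507. -212.   18.] 6.5
standL [ 663. -190.   -4.] 0.6
brushtuft [ 578. -199.   71.] 1.0
fullb [703. -46. 129.] 5.8
(110, 480) [534. 440.   0.]
(340, 478) [307. 234.   0.]
(218, 395) [534. 261.   0.]
(155, 230) [1030.   63.    0.]
```

Call:
{"fn": "move_arm", "kwargs": {"steps": [[[0.2076,0.2498,-0.049,0,0,0],[0.2076,0.2498,-0.049,0,0,0],[0.2076,0.2498,-0.049,0,0,0],[0.2076,0.2498,-0.049,0,0,0],[0.2076,0.2498,-0.049,0,0,0]]]}}

```text
t: 1.02
tcp_pos: [266.3, 436.0, 268.5]
orientation: [-3.119, 0.371, -0.0]
wrist_force: [1.1, 0.4, -0.2]
finger_gap: 85.9
gripper_force: 0.0
```

Call:
{"fn": "move_arm", "kwargs": {"steps": [[[0.2076,0.2498,-0.049,0,0,0],[0.2076,0.2498,-0.049,0,0,0],[0.2076,0.2498,-0.049,0,0,0],[0.2076,0.2498,-0.049,0,0,0],[0.2076,0.2498,-0.049,0,0,0]]]}}

```text
t: 1.65
tcp_pos: [373.5, 217.3, 305.4]
orientation: [-3.119, 0.37, -0.001]
wrist_force: [1.1, 0.7, 0.1]
finger_gap: 85.6
gripper_force: 0.0
```

Call:
{"fn": "move_arm", "kwargs": {"steps": [[[0.2076,0.2498,-0.049,0,0,0],[0.2076,0.2498,-0.049,0,0,0],[0.2076,0.2498,-0.049,0,0,0],[0.2076,0.2498,-0.049,0,0,0],[0.2076,0.2498,-0.049,0,0,0]]]}}

```text
t: 2.28
tcp_pos: [481.0, -1.4, 342.2]
orientation: [-3.119, 0.371, -0.001]
wrist_force: [1.2, 1.2, 0.8]
finger_gap: 85.6
gripper_force: 0.0
```

Run:
```python
from h import *
import pickle
w=cam('wrist','w1.png'); pickle.dump(w,open('w1.pkl','wb'))
o=manip.observe();print(o['tcp_pos'],o['orientation'],o['t'],o['joints'],w['origin'])
```

```text
[482.88832341  -4.97980691 342.75563876] [ 3.11790143e+00 -3.73037633e-01  2.41309195e-03] 2.325 [ 0.39982636 -0.022035   -0.20552081  0.00205941 -1.38669725  0.93243802] [552.48465845 -17.94364565 484.07545391]
```

View pics/w1.png

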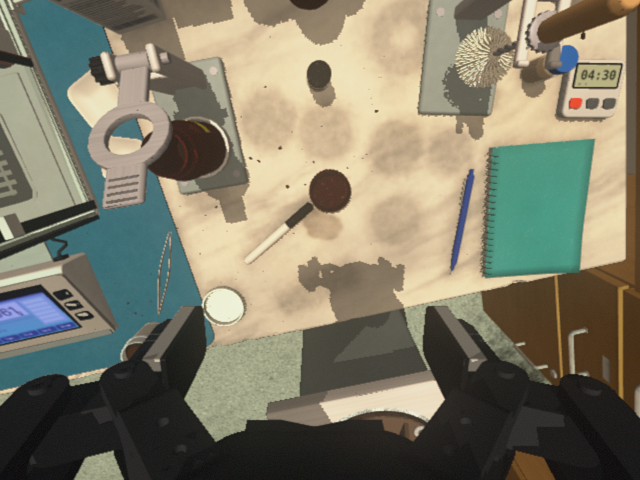

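The wrist view shows the raised ring at (133,140), its tab at (125,188), and the hinge pin from (97,70) to (155,52). The brush handle is at (590,20), the fork at (530,30), the vial at (319,73), the cap at (330,190) and the bottle mouth near (180,150). I'll take a second view above the holder.

Call:
{"fn": "move_arm", "kwargs": {"steps": [[[-0.055,-0.23,0,0,0,0],[-0.055,-0.23,0,0,0,0],[-0.055,-0.23,0,0,0,0],[0,0,0,0,0,0],[0,0,0,0,0,0]]], "grip": 1}}

```text
t: 2.95
tcp_pos: [480.7, 106.6, 341.6]
orientation: [3.12, -0.37, 0.0]
wrist_force: [-0.3, 0.0, 0.7]
finger_gap: 0.3
gripper_force: 0.0
```

Run:
```python
from h import *
import pickle
w=cam('wrist','w2.png'); pickle.dump(w,open('w2.pkl','wb'))
o=manip.observe();print(o['tcp_pos'],o['orientation'],o['t'],w['origin'],o['finger_gap'])
a=cv2.resize(w['img'][0:300,90:490],None,fx=2,fy=2,interpolation=cv2.INTER_CUBIC)
cv2.imwrite('pics/w2c.png',a)
```

```text
[480.67505357 106.23224598 341.64930144] [ 3.11955331e+00 -3.71135800e-01  1.26012488e-04] 3.0 [552.26976599  90.13626414 483.43427932] 0.10675148979864968
```

View pics/w2c.png

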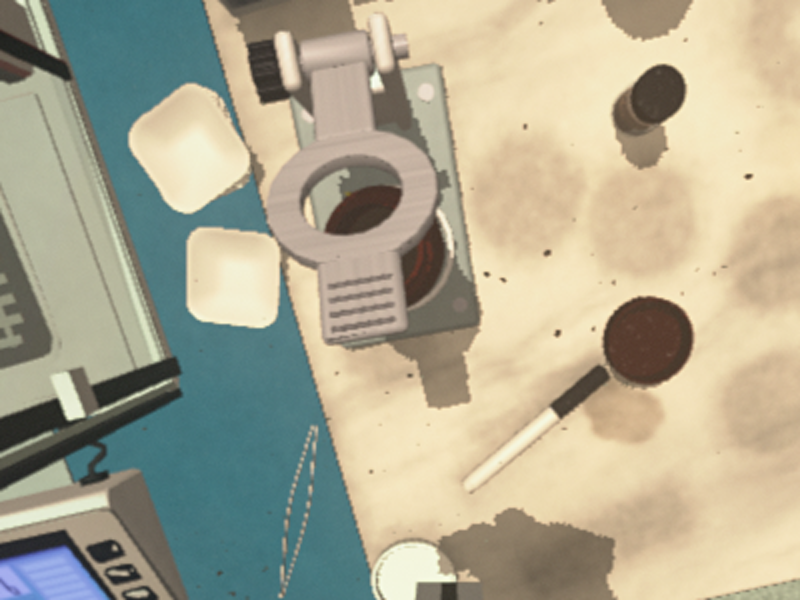

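The close view shows ring centre at crop (352,198), tab end corners (321,343) and (408,335), and cheeks at (288,62) and (380,42).

Run:
```python
from h import *
import pickle
a=pickle.load(open('w1.pkl','rb'));b=pickle.load(open('w2.pkl','rb'))
P=dict(ring=((131,141),(266,99)),tL=((104,206),(250.5,171.5)),tR=((143,203),(294,167.5)),pin=((131,60),(257,26)),chL=((110,65),(234,31)),chR=((152,53),(280,21)))
for k,(p,q) in P.items():
    x,e=tri(a,p,b,q);print(k,x.round(1),round(e,1))
r=onz(b,329,162.5,12);f=onz(b,310,32.5,12);r1=onz(a,246,185,12);f1=onz(a,217,57,12)
print('base edge',r,f,f-r,r1,f1)
print('pin142',onz(a,131,60,147),onz(b,257,26,147))
c=cam('scene');s=cam('side')
print('mouth',[onz(c,266,277.5,136),onz(s,285,290,136)])
```

```text
ring [578.4 119.7 192.4] 4.2
tL [535.6 139.4 224.9] 1.5
tR [531.7 109.3 229.8] 1.4
pin [640.  116.6 147.4] 1.1
chL [641.3 135.9 145.2] 0.7
chR [639.9  97.7 148. ] 2.7
base edge [508.43893135  81.86634429  12.        ] [654.36550354  70.70886077  12.        ] [ 1.45926572e+02 -1.11574835e+01  5.68434189e-14] [506.31809253  82.66493303  12.        ] [655.76503023  73.08496752  12.        ]
pin142 [640.70961442 116.81609974 147.        ] [639.6139848  116.61861118 147.        ]
mouth [array([566.84211933, 117.61454938, 136.        ]), array([566.67078166, 117.38635329, 136.        ])]
```

Call:
{"fn": "move_arm", "kwargs": {"steps": [[[0.153,-0.074,0.237,0,0,0],[0.153,-0.074,0.237,0,0,0],[0.153,-0.074,0.237,0,0,0],[0,0,0,0,0,0]]], "newtons": 40}}

```text
t: 3.6
tcp_pos: [555.1, 121.6, 231.2]
orientation: [3.116, -0.373, -0.008]
wrist_force: [-1.0, -0.6, -0.1]
finger_gap: -0.3
gripper_force: 0.0
```

Call:
{"fn": "move_arm", "kwargs": {"steps": [[[0,0,0.06,0,0,0],[0,0,0.06,0,0,0],[-0.038,0.006,0.058,0,0,0],[-0.038,0.006,0.058,0,0,0],[-0.025,0.004,0.054,0,0,0]]]}}

```text
t: 4.22
tcp_pos: [541.4, 124.0, 193.9]
orientation: [-3.118, 0.37, -0.008]
wrist_force: [0.2, -2.0, 6.5]
finger_gap: -0.2
gripper_force: 3.6
```

Call:
{"fn": "move_arm", "kwargs": {"steps": [[[-0.025,0.004,0.054,0,0,0],[-0.016,0.003,0.059,0,0,0],[-0.016,0.003,0.059,0,0,0],[-0.012,0.002,0.08,0,0,0],[-0.004,0,0.02,0,0,0]]]}}

```text
t: 4.85
tcp_pos: [529.8, 124.8, 152.1]
orientation: [-3.119, 0.37, -0.005]
wrist_force: [0.7, -1.9, 7.1]
finger_gap: 0.0
gripper_force: 3.5
```

Call:
{"fn": "move_arm", "kwargs": {"steps": [[[0,0,0.02,0,0,0],[0,0,0.01,0,0,0]]]}}

```text
t: 5.1
tcp_pos: [529.6, 124.8, 147.8]
orientation: [-3.119, 0.37, -0.004]
wrist_force: [-0.6, -1.2, 6.7]
finger_gap: -0.4
gripper_force: 3.5
```

Call:
{"fn": "move_arm", "kwargs": {"steps": [[[0,0,0.02,0,0,0],[0,0,0.014,0,0,0],[0,0,0,0,0,0]]]}}

```text
t: 5.48
tcp_pos: [529.4, 124.8, 142.5]
orientation: [-3.119, 0.37, -0.003]
wrist_force: [-0.8, -0.8, 4.4]
finger_gap: 0.1
gripper_force: 2.4
```

Call:
{"fn": "move_arm", "kwargs": {"steps": [[[0,0,0.007,0,0,0],[0,0,0.007,0,0,0],[0,0,0,0,0,0]]]}}

```text
t: 5.85
tcp_pos: [529.4, 124.8, 141.8]
orientation: [-3.119, 0.37, -0.004]
wrist_force: [-6.2, -1.1, 16.4]
finger_gap: -0.1
gripper_force: 8.5
```

Call:
{"fn": "move_arm", "kwargs": {"steps": [[[0,0,0.006,0,0,0],[0,0,-0.33,0,0,0],[-0.073,0.167,-0.33,0,0,0],[-0.073,0.167,-0.33,0,0,0],[-0.073,0.167,-0.33,0,0,0]]]}}

```text
t: 6.48
tcp_pos: [478.5, 58.8, 338.4]
orientation: [-3.118, 0.37, -0.002]
wrist_force: [1.1, -0.7, 0.6]
finger_gap: 0.2
gripper_force: 0.0
```

Run:
```python
from h import *
import pickle
w=cam('wrist','w3.png'); pickle.dump(w,open('w3.pkl','wb'))
o=manip.observe();print(o['tcp_pos'],o['t'],proj(w,[566,120,144]))
```

```text
[479.29105352  57.01792276 345.92866791] 6.525 (np.float64(223.3908131025653), np.float64(131.86922463814759))
```

Call:
{"fn": "move_arm", "kwargs": {"steps": [[[0.0743,0.308,0,0,0,0],[0.0743,0.308,0,0,0,0],[0.0743,0.308,0,0,0,0],[0.0743,0.308,0,0,0,0],[0,0,0,0,0,0]]], "grip": -1}}

```text
t: 7.15
tcp_pos: [478.9, -132.9, 336.2]
orientation: [-3.119, 0.377, -0.001]
wrist_force: [-0.4, -0.0, 1.1]
finger_gap: 85.4
gripper_force: 0.0
```

Run:
```python
from h import *
import pickle
w=cam('wrist','w4.png'); pickle.dump(w,open('w4.pkl','wb'))
o=manip.observe();print(o['tcp_pos'],o['t'])
w3=cv2.imread('pics/w3.png')
a=cv2.resize(w3[0:200,130:330],None,fx=1.9,fy=1.9,interpolation=cv2.INTER_CUBIC)
b=cv2.resize(w['img'][0:300,250:460],None,fx=1.9,fy=1.9,interpolation=cv2.INTER_CUBIC)
m=np.zeros((570,790,3),np.uint8);m[:a.shape[0],:380]=a;m[:b.shape[0],390:390+b.shape[1]]=b[:, :400]
cv2.imwrite('pics/m4.png',m); print(proj(w,[581,-204,172]),proj(w,[581,-204,254]))
```

```text
[ 479.11457189 -131.71151481  336.18763908] 7.2
(np.float64(374.74993615872114), np.float64(69.6119338544571)) (np.float64(398.1699067401675), np.float64(46.68212714561122))
```

View pics/m4.png

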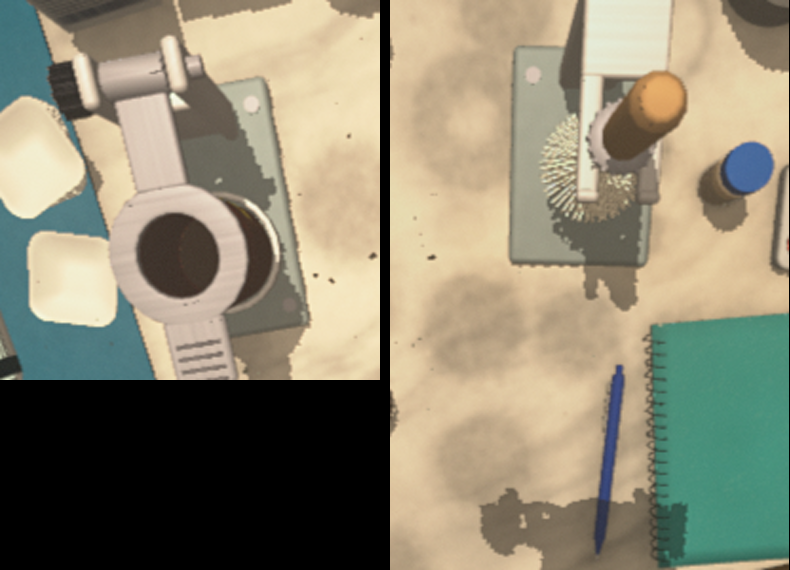

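The left inset shows the ring down on the bottle, centred at full-frame (224,134). The right inset shows the stand: handle top at full (391,53), collar around (370,73), and the fork pointing straight down the image.

Run:
```python
from h import *
import pickle
L=lambda n:pickle.load(open(n+'.pkl','rb'))
w1,w3,w4=L('w1'),L('w3'),L('w4')
print('ring',onz(w3,224,134.2,144))
print('hinge',onz(w3,130+131/1.9,75/1.9,147))
c=cam('scene');s=cam('side')
print('top w4xscene',tri(w4,(391,53),c,(377,155)),'w4xside',tri(w4,(391,53),s,(365.5,148.5)))
print('collar',onz(w4,370.5,72.6,177))
f=lambda x,y:((x-390)/1.9+250,y/1.9)
# fork tips front ends, base edges
for n,p,z in(('tipL',(587,200),176),('tipR',(648,202),176),('slotback',(622,76),172),('bFL',(511,263),10),('bFR',(643,263),10),('bBL',(514,46),10)):
    print(n,onz(w4,*f(*p),z).round(1))
# amber mask height check of handle column
```

```text
ring [564.01756426 120.07227207 144.        ]
hinge [638.65070958 116.88427366 147.        ]
top w4xscene (array([ 578.80864741, -200.50618243,  251.33762733]), np.float64(0.9311553443904352)) w4xside (array([ 579.24565912, -200.30274728,  251.0828509 ]), np.float64(0.03170806009916414))
collar [ 579.24921504 -199.65204641  177.        ]
tipL [ 559.9 -182.9  176. ]
tipR [ 553.3 -206.6  176. ]
slotback [ 601.2 -205.9  172. ]
bFL [ 539.6 -146.1   10. ]
bFR [ 519.6 -228.    10. ]
bBL [ 658.7 -177.1   10. ]
```

Call:
{"fn": "move_arm", "kwargs": {"steps": [[[0.252,0.095,0.113,0,0,0],[0.252,0.095,0.113,0,0,0],[0.252,0.095,0.113,0,0,0],[0,0,0,0,0,0]]]}}

```text
t: 7.8
tcp_pos: [580.8, -198.2, 282.0]
orientation: [3.12, -0.37, -0.007]
wrist_force: [0.0, 0.6, -0.5]
finger_gap: 85.6
gripper_force: 0.0
```

Run:
```python
from h import *
o=manip.observe();print(o['tcp_pos'],o['joints'])
w=cam('wrist','w5.png'); print(proj(w,[579,-200,177]),proj(w,[579,-200,254]))
```

```text
[ 580.84097128 -198.16433515  282.00845184] [-1.12170775e-02  2.33707656e-01 -4.75004353e-02 -4.54791815e-04
 -1.29403751e+00  1.34584147e+00]
(np.float64(318.46143329461137), np.float64(240.41170414134632)) (np.float64(320.1833116064703), np.float64(285.89340500473253))
```

View pics/w5.png

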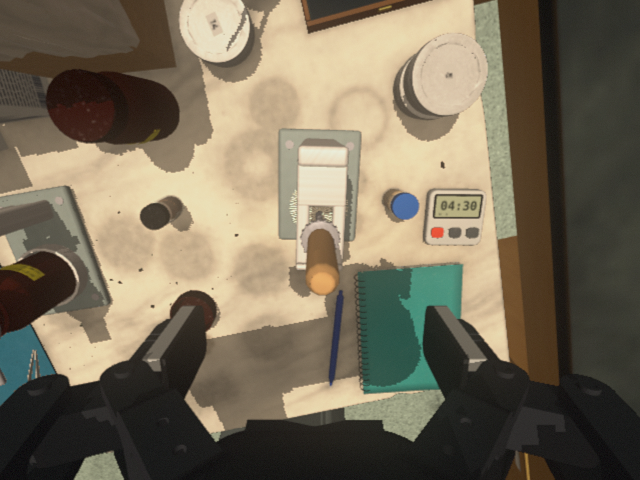

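The handle top is at (322,277), centred between the fingers, and the collar is at (320,237). Descending and gripping.

Call:
{"fn": "move_arm", "kwargs": {"steps": [[[0.008,0.015,0.2,0,0,0],[0,0,0.2,0,0,0],[0,0,0.193,0,0,0],[0,0,0,0,0,0]]]}}

```text
t: 8.35
tcp_pos: [579.2, -199.8, 195.3]
orientation: [-3.12, 0.369, 0.004]
wrist_force: [0.3, 0.1, 0.9]
finger_gap: 85.5
gripper_force: 0.0
```

Call:
{"fn": "move_arm", "kwargs": {"steps": [[[0,0,0,0,0,0],[0,0,0,0,0,0],[0,0,0,0,0,0],[0,0,0,0,0,0],[0,0,0,0,0,0]]], "grip": 1, "newtons": 70}}

```text
t: 8.98
tcp_pos: [580.7, -201.5, 197.0]
orientation: [3.119, -0.371, 0.001]
wrist_force: [-1.2, -0.3, 5.0]
finger_gap: 16.4
gripper_force: 68.1
```

Call:
{"fn": "move_arm", "kwargs": {"steps": [[[0,0,-0.04,0,0,0],[0,0,-0.04,0,0,0],[0,0,0,0,0,0]]]}}

```text
t: 9.35
tcp_pos: [580.7, -201.2, 208.6]
orientation: [-3.119, 0.371, -0.001]
wrist_force: [-0.0, -0.0, -1.7]
finger_gap: 16.1
gripper_force: 68.2
```

Call:
{"fn": "move_arm", "kwargs": {"steps": [[[-0.15,0,0,0,0,0],[-0.2,0,0,0,0,0],[-0.2,0,0,0,0,0],[-0.1,0,0,0,0,0],[0,0,0,0,0,0]]]}}

```text
t: 9.98
tcp_pos: [485.3, -178.2, 208.7]
orientation: [-3.119, 0.371, -0.001]
wrist_force: [0.1, 0.3, -1.7]
finger_gap: 16.3
gripper_force: 68.3
```

Run:
```python
from h import *
o=manip.observe();print(o['tcp_pos'],o['orientation'],o['wrist_force'],o['finger_gap'])
a=cam('wrist')['img'];c=cam('scene')['img'];s=cam('side')['img']
m=np.zeros((560,800,3),np.uint8)
m[:300,:400]=cv2.resize(a,(400,300))
m[:280,420:800]=cv2.resize(c[130:270,330:520],None,fx=2,fy=2)
m[280:560,420:800]=cv2.resize(s[120:260,320:510],None,fx=2,fy=2)
cv2.imwrite('pics/m6.png',m)
```

```text
[ 485.33474067 -178.16904154  208.65880954] [-3.11947559e+00  3.70576795e-01 -1.47460287e-03] [ 0.11449561  0.34440264 -1.73994287] 16.334792206480373
```

View pics/m6.png

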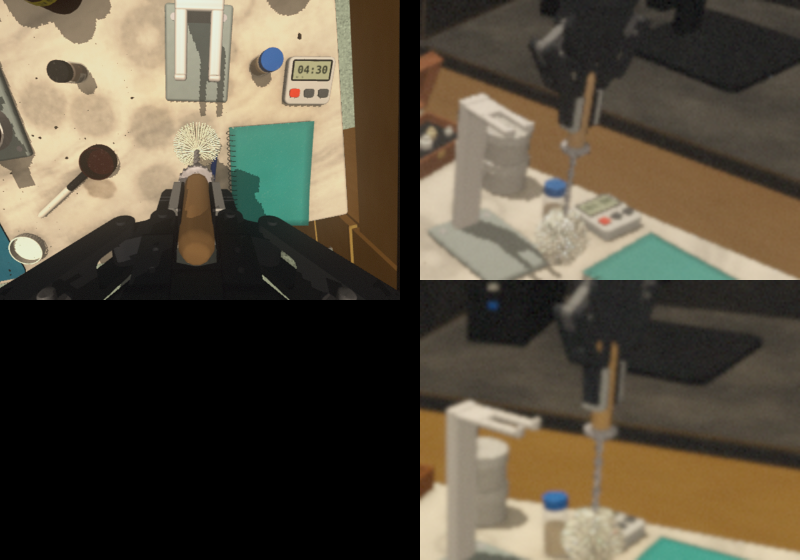

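The picture shows the brush upright in the pads and clear of the fork. The fork is at (200,45) in the left inset and the stand is undisturbed. Raising and carrying it over the ring.

Call:
{"fn": "move_arm", "kwargs": {"steps": [[[0,0,-0.25,0,0,0],[0,0,-0.33,0,0,0],[0,0,-0.33,0,0,0],[0.008,-0.25,0,0,0,0],[0.008,-0.35,0,0,0,0]]]}}

```text
t: 10.75
tcp_pos: [510.1, -91.1, 345.2]
orientation: [-3.119, 0.375, -0.002]
wrist_force: [0.8, 1.0, -2.1]
finger_gap: 16.4
gripper_force: 68.5
```

Call:
{"fn": "move_arm", "kwargs": {"steps": [[[0.008,-0.35,0,0,0,0],[0.008,-0.35,0,0,0,0],[0.008,-0.35,0,0,0,0],[0.008,-0.3,0,0,0,0],[0,-0.11,0,0,0,0]]]}}

```text
t: 11.38
tcp_pos: [566.2, 122.9, 343.6]
orientation: [3.119, -0.368, -0.002]
wrist_force: [0.3, -0.1, -1.9]
finger_gap: 16.6
gripper_force: 68.6
```

Call:
{"fn": "move_arm", "kwargs": {"steps": [[[0,0,0,0,0,0],[0,0,0,0,0,0]]]}}

```text
t: 11.62
tcp_pos: [565.3, 119.7, 344.6]
orientation: [3.119, -0.372, -0.0]
wrist_force: [-0.2, -0.6, -1.8]
finger_gap: 16.3
gripper_force: 68.6
```

Run:
```python
from h import *
o=manip.observe();print(o['tcp_pos'],o['orientation'],o['wrist_force'],o['joints'])
a=cam('wrist');c=cam('scene');s=cam('side')
print([proj(x,[565,120.5,144]) for x in(a,c,s)])
m=np.zeros((560,800,3),np.uint8)
m[:300,:400]=cv2.resize(a['img'],(400,300))
m[:560,410:610]=cv2.resize(c['img'][100:380,220:320],None,fx=2,fy=2)
m[:560,615:800]=cv2.resize(s['img'][100:380,240:333],None,fx=2,fy=2)[:,:185]
cv2.imwrite('pics/m7.png',m)
```

```text
[565.2507066  119.67920834 344.57055363] [ 3.11905906e+00 -3.71757626e-01 -4.79910973e-04] [-0.17032776 -0.63331292 -1.83227254] [ 5.47143182e-01  1.46593348e-01 -1.83243048e-02  1.72976561e-04
 -1.40640124e+00  7.86366006e-01]
[(np.float64(314.2199603637991), np.float64(210.5467768888979)), (np.float64(265.27481550603517), np.float64(274.9907997697372)), (np.float64(284.67990882380224), np.float64(286.318542088447))]
```

View pics/m7.png

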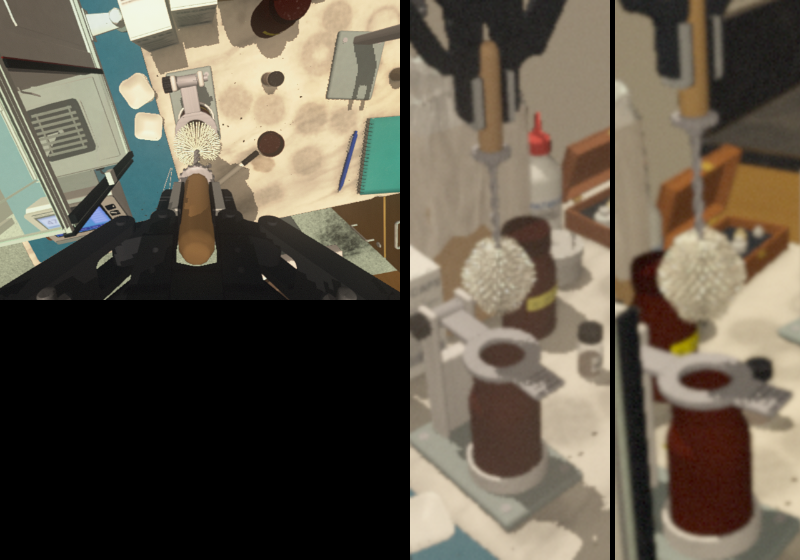

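The last picture shows the brush tip directly above the ring's hole in both views: scene (264,260) against the hole at (266,276), and side (285,260) against (286,290). Going in.

Call:
{"fn": "move_arm", "kwargs": {"steps": [[[0,0,0.1,0,0,0],[0,0,0.1,0,0,0],[0,0,0.1,0,0,0],[0,0,0.1,0,0,0],[0,0,0.1,0,0,0]]]}}

```text
t: 12.4
tcp_pos: [565.4, 120.4, 269.0]
orientation: [-3.12, 0.371, -0.001]
wrist_force: [0.5, -0.6, 0.1]
finger_gap: 16.5
gripper_force: 68.9
```

Call:
{"fn": "move_arm", "kwargs": {"steps": [[[0,0,0.1,0,0,0],[0,0,0.1,0,0,0],[0,0,0.1,0,0,0],[0,0,0,0,0,0]]]}}

```text
t: 12.9
tcp_pos: [564.1, 120.0, 222.6]
orientation: [3.118, -0.371, -0.005]
wrist_force: [-0.7, -0.7, -3.7]
finger_gap: 16.5
gripper_force: 68.8
```

Call:
{"fn": "move_arm", "kwargs": {"steps": [[[0,0,0.05,0,0,0],[0,0,0.04,0,0,0],[0,0,0,0,0,0]]]}}

```text
t: 13.28
tcp_pos: [565.0, 120.3, 210.8]
orientation: [3.119, -0.371, -0.001]
wrist_force: [0.2, -0.3, -2.0]
finger_gap: 16.3
gripper_force: 68.7
```

Call:
{"fn": "move_arm", "kwargs": {"steps": [[[0,0,0.02,0,0,0],[0,0,0.02,0,0,0],[0,0,0.01,0,0,0],[0,0,0,0,0,0]]]}}

```text
t: 13.78
tcp_pos: [565.1, 120.4, 203.5]
orientation: [3.119, -0.371, -0.0]
wrist_force: [-0.8, -0.3, -2.5]
finger_gap: 16.5
gripper_force: 68.7
```

Call:
{"fn": "move_arm", "kwargs": {"steps": [[[0,0,0.014,0,0,0],[0,0,0.014,0,0,0],[0,0,0,0,0,0]]]}}

```text
t: 14.15
tcp_pos: [565.0, 120.3, 199.2]
orientation: [3.119, -0.371, -0.001]
wrist_force: [-0.6, 0.3, -2.8]
finger_gap: 16.6
gripper_force: 68.7
```

Call:
{"fn": "move_arm", "kwargs": {"steps": [[[0,0,0.014,0,0,0],[0,0,0.014,0,0,0],[0,0,0,0,0,0]]]}}

```text
t: 14.52
tcp_pos: [565.0, 120.3, 195.0]
orientation: [3.119, -0.371, -0.001]
wrist_force: [0.1, -0.3, -2.1]
finger_gap: 16.3
gripper_force: 68.7
```

Call:
{"fn": "move_arm", "kwargs": {"steps": [[[0,0,0.014,0,0,0],[0,0,0.014,0,0,0],[0,0,0,0,0,0]]]}}

```text
t: 14.9
tcp_pos: [565.0, 120.3, 190.8]
orientation: [3.119, -0.371, -0.001]
wrist_force: [-0.1, 0.7, -2.0]
finger_gap: 16.3
gripper_force: 68.7
```

Call:
{"fn": "move_arm", "kwargs": {"steps": [[[0,0,0.014,0,0,0],[0,0,0.014,0,0,0],[0,0,0,0,0,0]]]}}

```text
t: 15.28
tcp_pos: [565.0, 120.3, 186.6]
orientation: [3.119, -0.371, -0.001]
wrist_force: [0.3, 0.3, -2.9]
finger_gap: 16.3
gripper_force: 68.7
```

Call:
{"fn": "move_arm", "kwargs": {"steps": [[[0,0,0.014,0,0,0],[0,0,0.01,0,0,0],[0,0,0,0,0,0]]]}}

```text
t: 15.65
tcp_pos: [565.0, 120.3, 183.1]
orientation: [3.119, -0.371, -0.0]
wrist_force: [0.3, -0.6, -2.9]
finger_gap: 16.4
gripper_force: 68.7
```

Call:
{"fn": "move_arm", "kwargs": {"steps": [[[0,0,0.012,0,0,0],[0,0,0.008,0,0,0],[0,0,0,0,0,0]]]}}

```text
t: 16.02
tcp_pos: [565.3, 120.4, 180.5]
orientation: [-3.12, 0.371, -0.001]
wrist_force: [0.3, 0.9, -0.4]
finger_gap: 16.5
gripper_force: 68.8
```

Call:
{"fn": "move_arm", "kwargs": {"steps": [[[0,0,0.008,0,0,0],[0,0,0.006,0,0,0],[0,0,0,0,0,0]]]}}

```text
t: 16.4
tcp_pos: [565.5, 120.4, 178.6]
orientation: [-3.119, 0.371, -0.001]
wrist_force: [0.4, 0.4, 4.2]
finger_gap: 16.5
gripper_force: 69.3
```

Call:
{"fn": "move_arm", "kwargs": {"steps": [[[0,0,0.007,0,0,0],[0,0,0,0,0,0]]]}}

```text
t: 16.65
tcp_pos: [565.6, 120.4, 177.7]
orientation: [-3.119, 0.371, -0.002]
wrist_force: [-0.3, -0.9, 5.6]
finger_gap: 16.5
gripper_force: 69.5
```

Call:
{"fn": "move_arm", "kwargs": {"steps": [[[0,0,-0.1,0,0,0],[0,0,-0.14,0,0,0],[0,0,-0.14,0,0,0],[0,0,-0.12,0,0,0],[0,0,0,0,0,0]]]}}

```text
t: 17.27
tcp_pos: [565.6, 120.5, 253.6]
orientation: [-3.118, 0.371, -0.003]
wrist_force: [-0.3, 0.0, -0.1]
finger_gap: 16.4
gripper_force: 68.8
```

Call:
{"fn": "move_arm", "kwargs": {"steps": [[[0,0,0.12,0,0,0],[0,0,0.14,0,0,0],[0,0,0.13,0,0,0],[0,0,0.07,0,0,0],[0,0,0,0,0,0]]]}}

```text
t: 17.9
tcp_pos: [564.7, 120.2, 182.3]
orientation: [3.119, -0.371, -0.002]
wrist_force: [0.0, -0.3, -1.5]
finger_gap: 16.5
gripper_force: 68.9
```

Call:
{"fn": "move_arm", "kwargs": {"steps": [[[0,0,0.016,0,0,0],[0,0,0.014,0,0,0],[0,0,0.01,0,0,0],[0,0,0,0,0,0]]]}}

```text
t: 18.4
tcp_pos: [565.7, 120.5, 178.1]
orientation: [-3.119, 0.371, -0.003]
wrist_force: [-0.6, 0.1, 5.4]
finger_gap: 16.1
gripper_force: 69.4
```

Call:
{"fn": "move_arm", "kwargs": {"steps": [[[0,0,-0.1,0,0,0],[0,0,-0.14,0,0,0],[0,0,-0.14,0,0,0],[0,0,-0.12,0,0,0],[0,0,0,0,0,0]]]}}

```text
t: 19.02
tcp_pos: [565.7, 120.6, 253.9]
orientation: [-3.118, 0.371, -0.004]
wrist_force: [0.3, -0.8, -0.1]
finger_gap: 16.3
gripper_force: 68.8
```

Call:
{"fn": "move_arm", "kwargs": {"steps": [[[0,0,0.12,0,0,0],[0,0,0.14,0,0,0],[0,0,0.13,0,0,0],[0,0,0.07,0,0,0],[0,0,0,0,0,0]]]}}

```text
t: 19.65
tcp_pos: [564.8, 120.2, 182.3]
orientation: [3.119, -0.371, -0.002]
wrist_force: [0.2, -0.4, -2.2]
finger_gap: 16.0
gripper_force: 68.9
```

Call:
{"fn": "move_arm", "kwargs": {"steps": [[[0,0,0.016,0,0,0],[0,0,0.014,0,0,0],[0,0,0.012,0,0,0],[0,0,0,0,0,0]]]}}

```text
t: 20.15
tcp_pos: [565.8, 120.5, 178.0]
orientation: [-3.119, 0.37, -0.003]
wrist_force: [-0.5, -0.2, 4.0]
finger_gap: 16.4
gripper_force: 69.5
```

Call:
{"fn": "move_arm", "kwargs": {"steps": [[[0,0,-0.1,0,0,0],[0,0,-0.14,0,0,0],[0,0,-0.14,0,0,0],[0,0,-0.12,0,0,0],[0,0,0,0,0,0]]]}}

```text
t: 20.78
tcp_pos: [565.8, 120.6, 253.8]
orientation: [-3.118, 0.371, -0.004]
wrist_force: [0.5, 0.2, -0.7]
finger_gap: 16.8
gripper_force: 68.8
```

Call:
{"fn": "move_arm", "kwargs": {"steps": [[[0,0,-0.1,0,0,0],[0,0,-0.13,0,0,0],[0,0,-0.13,0,0,0],[0,0,-0.13,0,0,0],[0,0,-0.12,0,0,0]]]}}

```text
t: 21.4
tcp_pos: [565.0, 120.3, 344.2]
orientation: [3.119, -0.371, -0.001]
wrist_force: [0.4, 0.4, -2.0]
finger_gap: 16.4
gripper_force: 68.6
```

Call:
{"fn": "move_arm", "kwargs": {"steps": [[[-0.008,0.2,0,0,0,0],[-0.008,0.35,0,0,0,0],[-0.008,0.35,0,0,0,0],[-0.008,0.35,0,0,0,0],[-0.008,0.35,0,0,0,0]]]}}

```text
t: 22.02
tcp_pos: [502.2, -113.0, 343.7]
orientation: [3.12, -0.37, -0.0]
wrist_force: [0.6, -0.2, -2.2]
finger_gap: 16.3
gripper_force: 68.7
```

Call:
{"fn": "move_arm", "kwargs": {"steps": [[[-0.008,0.3,0,0,0,0],[0,0.15,0,0,0,0],[0,0,0,0,0,0],[0,0,0,0,0,0]]]}}

```text
t: 22.52
tcp_pos: [486.0, -176.6, 343.4]
orientation: [-3.119, 0.372, 0.0]
wrist_force: [0.7, -0.4, -1.5]
finger_gap: 16.4
gripper_force: 68.8
```

Run:
```python
from h import *
o=manip.observe();p=o['tcp_pos'];print(p,o['orientation'],o['wrist_force'])
M=R.from_rotvec(o['orientation']).as_matrix()
print('to prefork, units',M.T@(np.array([485.3,-178.2,209.5])-p)/150)
# ring still down: compare the ring patch with the just-lowered picture's geometry (steel-coloured ring hole centre in scene)
c=cam('scene'); print(proj(c,[565,120.5,144]))
g=c['img'][265:290,255:280]; m=(g.max(2)<75).astype(np.uint8); ys,xs=np.nonzero(m); print('hole',xs.mean()+255,ys.mean()+265,m.sum())
```

```text
[ 486.02480351 -176.64732733  343.42493398] [-3.11941940e+00  3.71591061e-01  2.88801191e-04] [ 0.7320539  -0.36124085 -1.54182977]
to prefork, units [-0.00208965  0.01128257  0.89283224]
(np.float64(265.27481550603517), np.float64(274.9907997697372))
hole 262.5208333333333 277.25 48
```

Call:
{"fn": "move_arm", "kwargs": {"steps": [[[-0.002,0.011,0.3,0,0,0],[0,0,0.35,0,0,0],[0,0,0.239,0,0,0],[0,0,0,0,0,0],[0,0,0,0,0,0]]]}}

```text
t: 23.2
tcp_pos: [486.6, -178.2, 211.7]
orientation: [3.119, -0.369, 0.003]
wrist_force: [-0.2, -0.3, -2.1]
finger_gap: 16.6
gripper_force: 68.8
```

Run:
```python
from h import *
o=manip.observe();p=o['tcp_pos'];print(p,o['orientation'],o['wrist_force'])
M=R.from_rotvec(o['orientation']).as_matrix()
print('to fork, units',M.T@(np.array([580.7,-201.3,209.5])-p)/150)
```

```text
[ 486.62433787 -178.17977603  211.73069511] [ 3.11931756e+00 -3.69045815e-01  3.10258108e-03] [-0.18006565 -0.34106786 -2.14258349]
to fork, units [0.64579262 0.00352265 0.0161786 ]
```

Call:
{"fn": "move_arm", "kwargs": {"steps": [[[0.13,0.001,0,0,0,0],[0.2,0.002,0,0,0,0],[0.2,0.001,0,0,0,0],[0.118,0,0,0,0,0],[0,0,0,0,0,0]]]}}

```text
t: 23.82
tcp_pos: [581.6, -202.0, 211.6]
orientation: [3.119, -0.371, 0.004]
wrist_force: [-1.1, 0.2, -2.3]
finger_gap: 16.6
gripper_force: 68.8
```

Call:
{"fn": "move_arm", "kwargs": {"steps": [[[0,0,0.04,0,0,0],[0,0,0.03,0,0,0],[0,0,0.014,0,0,0],[0,0,0,0,0,0]]]}}

```text
t: 24.32
tcp_pos: [579.4, -201.8, 197.4]
orientation: [3.12, -0.371, -0.0]
wrist_force: [-0.4, -0.2, -2.2]
finger_gap: 16.4
gripper_force: 68.8
```

Call:
{"fn": "move_arm", "kwargs": {"steps": [[[0,0,0.009,0,0,0],[0,0,0,0,0,0]]]}}

```text
t: 24.58
tcp_pos: [579.9, -201.9, 197.0]
orientation: [3.119, -0.371, 0.001]
wrist_force: [-2.4, 1.5, 4.3]
finger_gap: 16.3
gripper_force: 69.7
```

Call:
{"fn": "move_arm", "kwargs": {"steps": [[[0,0,-0.004,0,0,0],[0,0,0,0,0,0],[0,0,0,0,0,0],[0,0,0,0,0,0],[0,0,0,0,0,0]]], "grip": -1}}

```text
t: 25.2
tcp_pos: [579.7, -201.8, 196.6]
orientation: [3.12, -0.371, -0.0]
wrist_force: [0.6, 0.2, 0.3]
finger_gap: 85.2
gripper_force: 0.0
```

Call:
{"fn": "move_arm", "kwargs": {"steps": [[[0,0,-0.15,0,0,0],[0,0,-0.25,0,0,0],[0,0,-0.3,0,0,0],[-0.35,0,-0.2,0,0,0],[-0.35,0,0,0,0,0]]]}}

```text
t: 25.82
tcp_pos: [477.7, -177.3, 333.8]
orientation: [3.119, -0.371, 0.006]
wrist_force: [-0.6, 1.0, 0.1]
finger_gap: 85.2
gripper_force: 0.0
```

Call:
{"fn": "move_arm", "kwargs": {"steps": [[[0,0,0,0,0,0],[0,0,0,0,0,0],[0,0,0,0,0,0],[0,0,0,0,0,0]]]}}

```text
t: 26.32
tcp_pos: [478.1, -177.3, 331.0]
orientation: [3.119, -0.371, -0.002]
wrist_force: [-0.7, 0.1, -0.2]
finger_gap: 85.7
gripper_force: 0.0
```

Run:
```python
from h import *
o=manip.observe();print(o['tcp_pos'],o['t'],o['wrist_force'])
a=cv2.imread('pics/scene0.png').astype(int);b=cv2.imread('pics/side0.png').astype(int)
c=cam('scene','s9.png');s=cam('side','d9.png');w=cam('wrist','w9.png')
for n,im,ref,boxes in(('scene',c['img'],a,dict(brush=(140,270,335,400),vial=(255,295,298,322),cap=(298,332,335,375),full=(200,250,265,295))),('side',s['img'],b,dict(brush=(135,285,320,400),vial=(278,310,305,322),cap=(312,345,360,400)))):
    for k,(r0,r1,c0,c1) in boxes.items():
        d=np.abs(im[r0:r1,c0:c1].astype(int)-ref[r0:r1,c0:c1]).max(2); print(n,k,(d>40).sum(),d.size)
# handle top in wrist view by orange mask
h=cv2.cvtColor(w['img'],cv2.COLOR_BGR2HSV); m=cv2.inRange(h,(8,110,130),(20,255,255)); n,_,st,ce=cv2.connectedComponentsWithStats(m)
u,v=proj(w,[581,-201,252]);print('expected',u,v,[(ce[i].round(),st[i,4]) for i in range(1,n) if st[i,4]>100])
# handle mask in the scene now and at the start
for im in(a.astype(np.uint8),c['img']):
    h=cv2.cvtColor(im[150:190,365:390],cv2.COLOR_BGR2HSV);y,x=np.nonzero(cv2.inRange(h,(8,90,90),(22,255,255)));print('handle',x.mean()+365,y.mean()+150,y.min()+150,y.max()+150,len(x))
```

```text
[ 478.14851798 -177.26894889  330.96030321] 26.325 [-0.73583047  0.13725176 -0.17603111]
scene brush 5 8450
scene vial 0 960
scene cap 0 1360
scene full 91 1500
side brush 0 12000
side vial 146 544
side cap 0 1320
expected 313.8031839142296 66.14089378707325 [(array([314.,  69.]), np.int32(639)), (array([515., 334.]), np.int32(166))]
handle 376.62554112554113 172.995670995671 151 189 462
handle 376.7155172413793 173.22844827586206 152 189 464
```

Run:
```python
from h import *
m=cv2.imread('pics/m7.png');s=cv2.imread('pics/s9.png');d=cv2.imread('pics/d9.png')
A=cv2.resize(m[:560,410:610],(100,280),interpolation=cv2.INTER_AREA);B=s[100:380,220:320]
x=np.abs(A.astype(int)-B).max(2)[165:270,5:85];print('scene',(x>40).sum(),x.size)
for n,p,q in(('scene',A[165:200,10:80],B[165:200,10:80]),):
    print(cv2.phaseCorrelate(cv2.cvtColor(p,6).astype(np.float32),cv2.cvtColor(q,6).astype(np.float32)))
```

```text
scene 298 8400
((0.06471215646982387, -0.0784333815206466), 0.7892690768212448)
```

```bash
python3 -c "
from plant import manip
print(manip.sign_off())"
```

```text
the job is handed in; nothing more can be done
None
```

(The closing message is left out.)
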